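# Click the long mandrel into the bench socket

## Robot

A 7-joint arm with a two-finger parallel gripper is mounted at the origin on the work surface. World frame = base frame: x ahead of the robot, y to its left, z up, the work surface at z = 0. Lengths are in m, angles in rad, forces in N, time in s.
With the tool pointing down it reaches from about 0.4 to 0.85 m from the base axis. Payload 4.5 kg.
Tool frame: the origin (TCP) lies at the very end of the fingers, on their centre line; the grasp point (between the pads) lies ctrl.grip_depth behind it (ctrl.grip_depth is the distance from the TCP to the grasp point, in m); z points along the fingers, y is the direction in which the jaws open and shut (so a half turn about z gives the same grasp; the last joint's range is limited). The gripper opens to 85 mm and grips with 20 to 120 N. Pads are 22 mm wide; open, the fingers measure 114 mm over their backs; the gripper's body (76 mm by 85 mm) begins 54 mm behind the grasp point. The pads swing forward as they close: fully open they stand 13 mm farther back than shut.
Start: joints at [1.377, 0.689, -0.195, 1.565, 0.157, 0.902, -0.215], TCP at [0.141, -0.609, 0.231] pointing down, gripper open.
Joint ranges: [-3.01, 3.01], [-0.46, 2.08], [-1.47, 1.51], [0.13, 2.56], [-1, 4.14], [0.04, 2.09], [-2.66, 2.66]. Speed limits (rad/s): [2.57, 2.57, 3.14, 3.14, 3.14, 3.14, 3.14].

## Interface

Orientations are given as a unit quaternion [x, y, z, w].
In Python, from workcell import read_state, eyes, order, ctrl gives the robot as it stands.
- The arm moves only by the tool play_rows, never from a script. Its argument "motion" is a list of rows, each an object of numbers: "dx", "dy", "dz": the shift along the tool's x, y, z in cm; "wx", "wy", "wz": the turn, a rotation vector about the tool's x, y, z in degrees. In form: [{"dx": .., "dy": .., "dz": .., "wx": .., "wy": .., "wz": ..}, ...]. A call has 1 to 20 rows; each row shifts and turns the pose as measured when the row begins, along the tool's axes as they then stand; what a row does not reach is not made up. A row lasts 1/10 s, in which the tool goes at most 50 mm and 8.59 degrees, less where a joint would pass 70% of its speed; a pose out of reach is approached as far as the arm can. A call with a gripper value outside its range is refused whole. "gripper" is the closure, from -1 (fully open) to 1 (shut), set as the call begins (left out, the last holds). The fingers move at their own pace and stop on an object; the grip force is fixed at half the most. Time passes only in rows, so rows that do not move let the fingers close. It gives the time, the measured TCP pose, the force and the opening at its end, in the units of the state.
- read_state(): the state, without advancing time (a new reading comes with each control period).
- eyes.read_camera(name): name is "scene" or "top"; returns (picture, depth): 384x512x3 uint8, blue, green, red; 384x512 float32, m along the optical axis (not along the pixel's ray), 0 where there is no reading.
- eyes.camera_model(name): a dict with "fov_y" (degrees; the focal length in pixels is half the picture's height over the tangent of half this angle, whatever the lens; pixels are square), "cx", "cy" (the principal point, pixels), "rvec" (rotation vector, rad) and "tvec" (3), from world to camera coordinates, as OpenCV has them. Camera axes: x right, y down, z forward; pixel columns grow to the right and rows downward; lengths in m; the calibration is good to about 2 mm. A picture is of the moment at which its call begins. camera_model takes no time and is no camera call.
- order.job_done(): hands the job in, once; it reports no verdict.
The state is a dict: "time": time; "joint_pos": joint angles; "qvel": joint speeds; "tau": joint torques, N m; "eef_pos": TCP position; "tool_rot": TCP orientation; "contact_force": force on the tool from outside, world axes, zero at the start; "moment": the same for the moment, N m; "width": finger opening in m.
Only numpy, scipy, OpenCV 4.12 (cv2) and the standard library are available. Lean on these libraries where they do the work, as an engineer would, in place of code of your own. Each camera call takes 0.05 s, during which the arm holds its last target.

## Task

Take the mandrel with the long thin rod out of the wooden rack, put its shank into the bore of the aluminium bench socket and push it down until the sprung ball clicks into its groove, then bear down until it beds on the hard stop with at least 12 N; let go, so that it stands held upright. Push with feeling: never press it into the socket harder than 35 N. Leave the other mandrel in the rack and do not disturb the other things on the bench.

Things in the scene. Friction and masses are not known exactly. Their poses are not given: they have to be found in the camera images.
- mandrel_mid (a point): centre of the long mandrel, half-way up: 61 mm above its foot, on its axis (its z). A loose round steel part, 122 mm tall, 280 g, standing in one of the rack's holes, foot 5 mm above the bench. Shank 24 mm wide, 54 mm long, then a collar 36 mm wide from 54 to 62 mm above the foot, then a black plastic rod 18 mm wide to the top: the place to grip.
- mandrel_groove (a point): centre of the ring groove in the long mandrel's shank, 24 mm above its foot. The groove is 14 mm across at its 6 mm wide root and has 45 degree flanks; the ball springs into it when the mandrel is home. Below it the foot tapers, from 24 mm wide at 5.5 mm height to 13 mm at the end (45 degrees).
- stand_mouth (a point): centre of the round mouth of the bench socket's bore, on its top face, 60 mm above the bench; z is up. The socket is a fixed aluminium block, 70 x 70 x 60 mm. The bore is 25.6 mm wide with a 2 mm chamfer. Its bottom is a stop of unmeasured height: with the mandrel's foot on it, the foot is 34 to 48 mm below the mouth, the collar 6 to 20 mm above the socket. Find it by feel.
- stand: the socket: its origin lies on the bore's axis at bench level; a clamped lug 10 mm high at its +y and -y sides reaches 61 mm from the axis. Ball and stop are set together, so the ball is in the groove when the foot is on the stop. The ball meets the foot some 22 mm before the stop and takes about 4 to 10 N to pass; the push drops as it snaps in and rises steeply (10 N a mm) at the hard stop after.
- detent (a joint): how far the sprung ball in the bore's +y wall (7 mm radius, standing 5 mm into the bore) is pushed back, in m: 0 when it is free or sits in the groove, 0.002 to 0.003 while the full shank passes it
- stub_mid (a point): centre of the other mandrel, half-way up (46 mm above its foot): the same steel shank and collar, but a short thick black rod (30 mm diameter, 30 mm long, 92 mm tall in all). It stands in the rack's other hole, 90 mm from the first; leave it there
- rack: centre of the underside of the wooden rack, a fixed block 70 x 180 x 30 mm (x, y, z) with two round holes of 28 mm, 25 mm deep, on its y axis at +45 and -45 mm from its centre; which mandrel is in which varies
- clarinet_mid (a point): bystander: middle of a black clarinet joint with metal keys, 240 mm long along its x, about 35 mm high, lying beyond the work; leave it
- driver_grip (a point): bystander: handle of a screwdriver with red handle, 180 mm long, lying on the bench; leave it
- jar_mid (a point): bystander: middle of a small brown glass jar, 48 mm wide, 55 mm high, near the robot; leave it
Things that resemble listed ones, but are neither listed nor needed, are in the scene too. Leave any yellow look-alike of the part that bears mandrel_mid alone. Several things look just like the stand: the one meant starts nearest to the robot's base.

How it is judged:
By the outcome, as a careful person would: the job done as asked, in the order asked, and still so for the second after the job is handed in, with the robot touching nothing.
It also fails if it takes over 51 s, if anything falls off the work surface, if the arm or the gripper's body presses on something with over 40 N, if the wrist force passes 120 N, or if a joint passes its speed limit or range.

## Working session

There is one attempt and no reset: what is moved stays moved. The work goes in short steps, Python scripts to look and compute and a tool call to move; the robot and the scene stay as the last step left them, time stands still between calls to the robot, and variables do not carry over. Pictures are saved under pics/ and viewed, and the job is handed in when it is done.

Besides the shell and the picture viewer there is one more tool, called as name(argument=value, ...), one argument or row to a line, values as JSON. play_rows: Moves the arm, as the interface text tells. Its arguments: {"type":"object","properties":{"motion":{"type":"array"},"gripper":{"type":"number"}},"required":["motion"]}

```bash
ls; mkdir -p pics; python3 - <<'E'
from workcell import read_state, eyes, order, ctrl
import cv2,numpy as np
print(ctrl.grip_depth, read_state())
for n in("scene","top"):
    p,d=eyes.read_camera(n); cv2.imwrite(f"pics/{n}0.png",p); np.save(f"pics/{n}0.npy",d); print(n,eyes.camera_model(n))
E
```

```text
pics
0.0187 {'time': 0.0, 'joint_pos': array([ 1.37675253,  0.68999505, -0.19449776,  1.5663461 ,  0.15730917,
        0.90252262, -0.21505132]), 'qvel': array([-3.80164885e-04, -1.41698802e-04, -7.79009843e-04,  4.47181315e-04,
       -1.40310461e-03, -5.85540909e-05, -3.52290674e-04]), 'tau': array([ 3.74043684e-04, -5.39602447e+01, -1.26677033e+00, -1.58541137e+01,
        9.05405759e-03,  9.39255289e-03, -8.93289069e-07]), 'eef_pos': array([ 0.14096246, -0.60822098,  0.2304762 ]), 'tool_rot': array([ 9.93510285e-01,  1.13738433e-01, -1.84038557e-04, -9.21405691e-04]), 'contact_force': array([ 0.46016638,  0.00642897, -0.32299282]), 'moment': array([-0.01527235,  0.01112179, -0.02949337]), 'width': 0.08533522469151111}
scene {'fov_y': 46.34399782063055, 'cx': 250.37304667000794, 'cy': 192.75455060423636, 'rvec': array([ 2.13256902,  0.94855376, -0.43523213]), 'tvec': array([-0.39098705, -0.22027304,  1.26611195])}
top {'fov_y': 50.69958718468598, 'cx': 261.55256421972285, 'cy': 196.08227994307734, 'rvec': array([ 2.1931631 , -2.13464561,  0.05621608]), 'tvec': array([0.02402233, 0.58163884, 0.95954233])}
```

View pics/scene0.png

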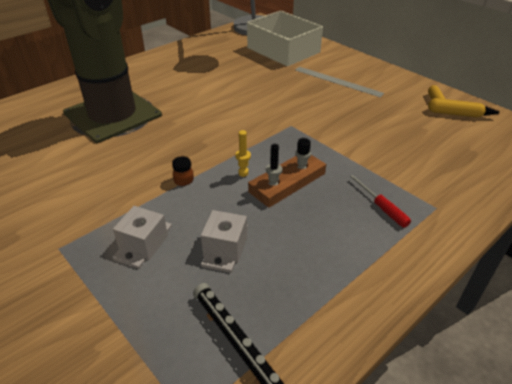

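View pics/top0.png

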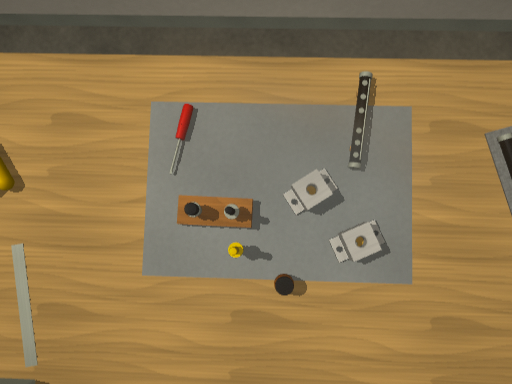

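The scene view shows the long mandrel at (274,165), the stub at (303,150), the yellow look-alike at (242,155), and two sockets at (140,235) and (224,240). In the top view these are at (232,211), (191,209), (235,250), (361,241) and (312,190). Next I measure them.

```bash
cat > h.py <<'E'
import cv2,numpy as np
from workcell import read_state, eyes, order, ctrl
def cam(n):
    m=eyes.camera_model(n); f=192/np.tan(np.radians(m['fov_y']/2)); R=cv2.Rodrigues(m['rvec'])[0]
    return f,m['cx'],m['cy'],R,np.array(m['tvec'])
def ray(n,u,v):
    f,cx,cy,R,t=cam(n); d=R.T@np.array([(u-cx)/f,(v-cy)/f,1]); return -R.T@t,d
def onz(n,u,v,z):
    o,d=ray(n,u,v); return o+d*(z-o[2])/d[2]
def proj(n,P):
    f,cx,cy,R,t=cam(n); p=R@np.array(P)+t; return p[0]/p[2]*f+cx,p[1]/p[2]*f+cy
def cross(a,b):
    (o1,d1),(o2,d2)=ray('top',*a),ray('scene',*b)
    A=np.stack([d1,-d2],1); s=np.linalg.lstsq(A,o2-o1,rcond=None)[0]
    p,q=o1+s[0]*d1,o2+s[1]*d2; return (p+q)/2,np.linalg.norm(p-q)
def cloud(n,d):
    f,cx,cy,R,t=cam(n); v,u=np.mgrid[:384,:512]
    P=np.stack([(u-cx)/f*d,(v-cy)/f*d,d],-1)-t
    return P@R
E
python3 - <<'E'
from h import *
for n,(x,y,w,hh) in {'top':(160,170,240,110),'scene':(100,130,240,140)}.items():
    p=cv2.imread(f'pics/{n}0.png')[y:y+hh,x:x+w]; cv2.imwrite(f'pics/{n}0c.png',cv2.resize(p,None,fx=3.3,fy=3.3,interpolation=cv2.INTER_CUBIC))
print('long top',onz('top',232,211,.127),'stub',onz('top',191,209,.097),'yellow',onz('top',235,250,.12))
print('sockets',onz('top',361,241,.06),onz('top',312,190,.06),'jar',onz('top',284,285,.055))
for n in('top','scene'):
    C=cloud(n,np.load(f'pics/{n}0.npy'))
    for nm,m in {'long':(.075,.14)}.items():
        z=C[...,2]; M=(z>m[0])&(z<m[1])&(C[...,0]>-.3)&(C[...,0]<.7)&(abs(C[...,1])<.8)
        k,l,s,c=cv2.connectedComponentsWithStats(M.astype('uint8'))
        for i in range(1,k):
            if s[i,4]>15: print(n,s[i],c[i],C[l==i].mean(0),C[l==i][:,2].max())
    M=(abs(C[...,2]-.06)<.004); k,l,s,c=cv2.connectedComponentsWithStats(M.astype('uint8'))
    for i in range(1,k):
        if s[i,4]>150: print(n,'60',s[i],c[i],C[l==i].mean(0))
E
```

```text
long top [0.53813605 0.09974156 0.127     ] stub [0.54146655 0.19568537 0.097     ] yellow [0.45391422 0.09102747 0.12      ]
sockets [ 0.48001516 -0.19333985  0.06      ] [ 0.59513427 -0.0788046   0.06      ] jar [ 0.37383196 -0.01885393  0.055     ]
top [184 203  15  13 155] [191.10967742 209.06451613] [0.54142498 0.19585824 0.09480913] 0.10070321237506855
top [225 207  10   9  69] [229.39130435 210.62318841] [0.53909464 0.10618075 0.11991329] 0.13019317555961787
top [229 247  10   9  70] [233.5 251. ] [0.45144833 0.09458679 0.1157452 ] 0.12611908048162573
top 60 [292 169  41  42 797] [311.66875784 189.40401506] [ 0.59651101 -0.07795679  0.06041223]
top 60 [341 222  41  40 828] [360.87318841 241.75845411] [ 0.47830889 -0.19307393  0.05987133]
scene [250   0   5   9  35] [252.45714286   3.65714286] [-0.20309714  0.71859364  0.09013445] 0.1032507659866585
scene [247  11  76  34 789] [284.44233207  26.86818758] [0.02514459 0.65800905 0.08468156] 0.09473731458658581
scene [  76   67   56   37 1138] [105.9771529   88.42355009] [ 0.04817678 -0.01784955  0.10772218] 0.13997036560818565
scene [239 130   8  22 167] [242.40718563 140.47904192] [0.45650379 0.092985   0.1027722 ] 0.12516109443513335
scene [297 137  14  17 186] [303.48924731 144.9516129 ] [0.54776449 0.19284755 0.09099827] 0.1007003068488558
scene [270 143   9  25 198] [274.14646465 155.40909091] [0.54478987 0.10454804 0.10467712] 0.12844404462711248
scene 60 [367   0 145  44 334] [443.23652695  22.11077844] [0.32892244 1.15220862 0.05996516]
scene 60 [247  31  75  19 173] [283.8265896   41.16763006] [0.06805974 0.61352919 0.05993759]
scene 60 [113 206  52  35 955] [138.45026178 222.61465969] [ 0.48197603 -0.19442638  0.06073157]
scene 60 [201 210  46  34 971] [223.93511843 226.52008239] [ 0.60043103 -0.08005767  0.06123628]
```

```bash
true
```

```text
(no output)
```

View crops.

View pics/top0c.png

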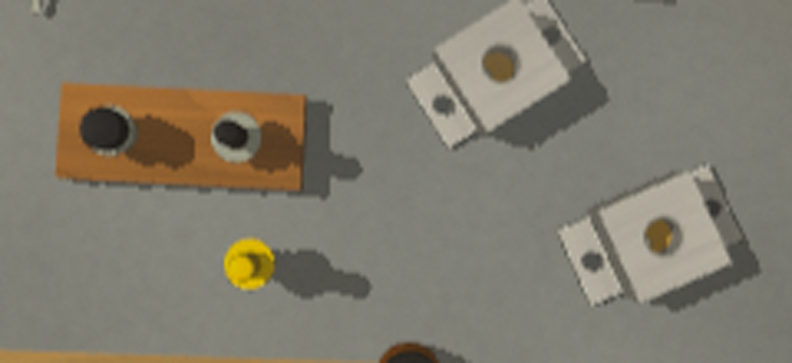

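View pics/scene0c.png

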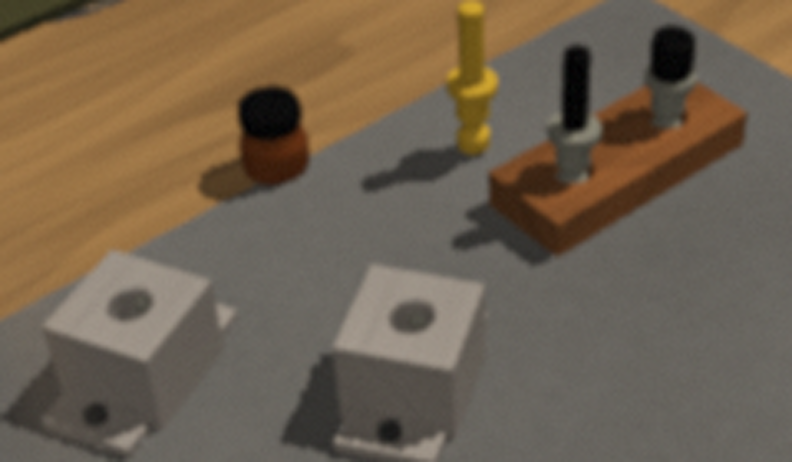

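```bash
python3 - <<'E'
from h import *
for n,box in {'top':(218,198,28,26),'scene':(262,136,26,54)}.items():
    x,y,w,hh=box; g=cv2.imread(f'pics/{n}0.png')[y:y+hh,x:x+w]
    G=cv2.cvtColor(g,cv2.COLOR_BGR2GRAY)
    print(n,box); print('\n'.join(''.join(f'{a:4d}' for a in r) for r in G[::1 if n=='top' else 2]))
print('cams',[(-cam(n)[3].T@cam(n)[4]).round(3) for n in('top','scene')])
for z in(.03,.06,.0): print(z)
# mouth: dark/brown blob
for n,boxes in {'top':[(350,230,22,22)],'scene':[(125,212,28,24)]}.items():
  for (x,y,w,hh) in boxes:
    G=cv2.cvtColor(cv2.imread(f'pics/{n}0.png')[y:y+hh,x:x+w],cv2.COLOR_BGR2GRAY)
    print('\n'.join(''.join(f'{a:4d}' for a in r) for r in G))
    M=cv2.resize(G,None,fx=8,fy=8,interpolation=cv2.INTER_CUBIC)
    for thr in(115,130):
      cs,_=cv2.findContours((M<thr).astype('uint8'),cv2.RETR_EXTERNAL,cv2.CHAIN_APPROX_NONE)
      c=max(cs,key=cv2.contourArea); e=cv2.fitEllipse(c); u,v=(e[0][0]+.5)/8-.5+x,(e[0][1]+.5)/8-.5+y
      print(n,thr,u,v,np.array(e[1])/8,onz(n,u,v,.06),onz(n,u,v,.058))
E
```

```text
top (218, 198, 28, 26)
 120 121 120 120 121 121 119 120 120 120 118 118 117 116 116 117 116 116 114 116 116 117 115 115 116 116 116 116
 118 120 121 120 120 121 120 119 119 120 120 118 118 118 118 118 117 116 117 116 115 113 113 112 110 111 109 109
 113 119 119 119 121 120 122 122 120 119 119 120 120 118 118 117 118 118 118 116 115 114 114 114 114 111 111 110
 110 112 115 119 120 120 121 121 120 120 120 120 119 119 118 119 118 118 118 116 117 116 115 115 113 112 111 113
 111 110 109 113 117 117 118 118 117 118 117 118 117 118 117 116 115 117 117 115 114 115 115 113 114 114 113 113
 114 114 114 112 113 117 116 119 119 120 118 125 126 123 123 116 109 115 116 116 113 113 114 113 114 112 113 113
 119 119 119 117 117 117 117 121 124 131 137 144 144 141 141 134 125 119 111 117 119 117 118 115 116 115 115 114
 116 116 116 114 116 116 115 116 128 132 138 140 154 155 152 151 151 137 118 116 122 120 121 119 118 120 118 118
 112 111 113 111 111 110 110 122 119  99  93  94 119 129 152 153 152 151 143 116 119 117 106 104 105 104 116 117
 111 113 111 110 108 107 118 118  81  45  40  38  35  67 119
[... 9365 characters left out ...]
48 149 149 147 148 150 148 148 147 149 150 146 133 112  98  92
 112 121 131 139 146 148 149 152 150 149 149 147 149 150 150 150 147 146 147 148 147 150 150 138 117 100  90  91
  87  95 106 113 120 131 139 143 147 147 150 151 151 149 148 147 149 149 148 148 149 148 139 122 102  95  90  91
  80  81  83  86  95 104 112 119 131 138 144 149 149 149 151 149 148 150 148 151 148 140 124 105  95  91  91  91
scene 115 139.06427192687988 221.92997932434082 [ 9.03470135 13.98069954] [ 0.48075746 -0.1925624   0.06      ] [ 0.47879954 -0.19176175  0.058     ]
scene 130 139.04948234558105 221.8753137588501 [10.15346527 15.11820507] [ 0.48060991 -0.19250525  0.06      ] [ 0.47865152 -0.19170441  0.058     ]
```

```bash
python3 - <<'E'
from h import *
t=onz('top',228.9,210.4,.127); c=onz('top',231.3,211,.067); print(t,c)
for P in([.54,.104],t[:2],c[:2]):
  for z in(.127,.12,.08,.067,.03): print(np.round(P,4),z,np.round(proj('scene',[*P,z]),1),np.round(proj('top',[*P,z]),1))
# socket: yaw & rack yaw from top-plane contours
C=cloud('top',np.load('pics/top0.npy'))
for z0,tol in((.06,.006),(.03,.006)):
    M=((abs(C[...,2]-z0)<tol)&(abs(C[...,0]-.5)<.25)&(abs(C[...,1])<.35)).astype('uint8')
    cs,_=cv2.findContours(M,cv2.RETR_EXTERNAL,cv2.CHAIN_APPROX_NONE)
    for k in cs:
        if cv2.contourArea(k)>150:
            W=np.array([onz('top',u,v,z0)[:2] for u,v in k[:,0]],'float32'); r=cv2.minAreaRect(W*1000); print(z0,np.round(r[0],1),np.round(r[1],1),r[2])
E
```

```text
[0.53925834 0.1065399  0.127     ] [0.54072048 0.10762972 0.067     ]
[0.54  0.104] 0.127 [272.7 145.9] [230.1 210.1]
[0.54  0.104] 0.12 [272.6 148.7] [230.4 210.2]
[0.54  0.104] 0.08 [272.1 163.8] [232.3 211.1]
[0.54  0.104] 0.067 [271.9 168.6] [232.8 211.4]
[0.54  0.104] 0.03 [271.5 181.7] [234.4 212.1]
[0.5393 0.1065] 0.127 [273.3 145.3] [228.9 210.4]
[0.5393 0.1065] 0.12 [273.2 148. ] [229.3 210.6]
[0.5393 0.1065] 0.08 [272.7 163.2] [231.2 211.4]
[0.5393 0.1065] 0.067 [272.5 168. ] [231.7 211.6]
[0.5393 0.1065] 0.03 [272.1 181. ] [233.3 212.3]
[0.5407 0.1076] 0.127 [274.2 145.4] [228.4 209.7]
[0.5407 0.1076] 0.12 [274.1 148.1] [228.8 209.9]
[0.5407 0.1076] 0.08 [273.5 163.3] [230.7 210.7]
[0.5407 0.1076] 0.067 [273.3 168.1] [231.3 211. ]
[0.5407 0.1076] 0.03 [272.9 181.1] [232.9 211.7]
0.06 [371.4 -18.3] [40.8 40.8] 64.65486145019531
0.06 [ 478.6 -192.8] [70.4 70.9] 24.891204833984375
0.06 [596.8 -77.9] [69.9 70.6] 33.77488708496094
0.03 [540.7 152.9] [180.3  69.9] 88.6217269897461
0.03 [ 703.3 -187.1] [27.  96.9] 84.56678009033203
```

Candidates for the long mandrel in the scene view:
- Black thin rod on steel shank, (274,155): chosen.
- Thick short stub, (303,150): stays in the rack.
- Yellow look-alike, (242,155): not to be touched.

The crop confirms the choice. The mandrel stands upright at about (0.540, 0.107). Of the two sockets, the one at (0.480, -0.192), 0.517 m from the base, is nearer than the one at (0.597, -0.078), 0.60 m.

play_rows(
  motion=[
    {"dx": 3.7, "dy": -1.8},
    {"dx": 3.7, "dy": -1.8},
    {"dx": 3.7, "dy": -1.8},
    {"dx": 3.7, "dy": -1.8},
    {"dx": 3.7, "dy": -1.8},
    {"dx": 3.7, "dy": -1.8},
    {"dx": 3.7, "dy": -1.8},
    {"dx": 3.7, "dy": -1.8},
    {"wz": -5.5},
    {"wz": -5.5},
  ],
  gripper=0.0,
)

```text
validation failed for argument at $.mo...
```

play_rows(
  motion=[
    {"dx": 3.7, "dy": -1.8, "dz": 0, "wx": 0, "wy": 0, "wz": 0},
    {"dx": 3.7, "dy": -1.8, "dz": 0, "wx": 0, "wy": 0, "wz": 0},
    {"dx": 3.7, "dy": -1.8, "dz": 0, "wx": 0, "wy": 0, "wz": 0},
    {"dx": 3.7, "dy": -1.8, "dz": 0, "wx": 0, "wy": 0, "wz": 0},
    {"dx": 3.7, "dy": -1.8, "dz": 0, "wx": 0, "wy": 0, "wz": 0},
    {"dx": 3.7, "dy": -1.8, "dz": 0, "wx": 0, "wy": 0, "wz": 0},
    {"dx": 3.7, "dy": -1.8, "dz": 0, "wx": 0, "wy": 0, "wz": 0},
    {"dx": 3.7, "dy": -1.8, "dz": 0, "wx": 0, "wy": 0, "wz": 0},
    {"dx": 0, "dy": 0, "dz": 0, "wx": 0, "wy": 0, "wz": -5.5},
    {"dx": 0, "dy": 0, "dz": 0, "wx": 0, "wy": 0, "wz": -5.5},
  ],
  gripper=0.0,
)

```text
time: 1.1
eef_pos: [0.4048, -0.3922, 0.2251]
tool_rot: [0.978, 0.21, -0.002, -0.004]
contact_force: [-0.3, -0.4, -0.3]
width: 0.0428
```

```bash
cat >> h.py <<'E'
from scipy.spatial.transform import Rotation as Ro
def todo(target,yaw=None):
    s=read_state(); R=Ro.from_quat(s['tool_rot']).as_matrix(); p=np.array(s['eef_pos'])
    d=R.T@(np.array(target)-p)*100
    g=R[:,2]; y=np.degrees(np.arctan2(R[1,0],R[0,0])); yaw=y if yaw is None else yaw
    a=np.radians(yaw); T=np.array([[np.cos(a),np.sin(a),0],[np.sin(a),-np.cos(a),0],[0,0,-1]])
    w=Ro.from_matrix(R.T@T).as_rotvec(degrees=True)
    print('t',round(s['time'],2),'p',p.round(4),'d cm',d.round(2),'rot deg',w.round(2),'yaw',round(y,1),'F',np.round(s['contact_force'],1),'w',round(s['width'],4))
E
python3 -c "
from h import *
todo([.54,.107,.225],24.5)"
```

```text
t 1.1 p [ 0.4048 -0.3922  0.2251] d cm [ 32.83 -39.96   0.28] rot deg [-0.5   0.14 -0.25] yaw 24.2 F [-0.3 -0.4 -0.3] w 0.0428
```

play_rows(
  motion=[
    {"dx": 3.0, "dy": -3.65, "dz": 0, "wx": -0.5, "wy": 0, "wz": 0},
    {"dx": 3.0, "dy": -3.65, "dz": 0, "wx": 0, "wy": 0, "wz": 0},
    {"dx": 3.0, "dy": -3.65, "dz": 0, "wx": 0, "wy": 0, "wz": 0},
    {"dx": 3.0, "dy": -3.65, "dz": 0, "wx": 0, "wy": 0, "wz": 0},
    {"dx": 3.0, "dy": -3.65, "dz": 0, "wx": 0, "wy": 0, "wz": 0},
    {"dx": 3.0, "dy": -3.65, "dz": 0, "wx": 0, "wy": 0, "wz": 0},
    {"dx": 3.0, "dy": -3.65, "dz": 0, "wx": 0, "wy": 0, "wz": 0},
    {"dx": 3.0, "dy": -3.65, "dz": 0, "wx": 0, "wy": 0, "wz": 0},
    {"dx": 3.0, "dy": -3.65, "dz": 0, "wx": 0, "wy": 0, "wz": 0},
    {"dx": 3.0, "dy": -3.65, "dz": 0, "wx": 0, "wy": 0, "wz": 0},
    {"dx": 2.8, "dy": -3.45, "dz": 0, "wx": 0, "wy": 0, "wz": 0},
    {"dx": 0, "dy": 0, "dz": 0, "wx": 0, "wy": 0, "wz": 0},
  ],
)

```text
time: 2.3
eef_pos: [0.5442, 0.1258, 0.2192]
tool_rot: [0.978, 0.209, -0.002, -0.001]
contact_force: [-0.1, 0.3, 0.2]
width: 0.0426
```

```bash
python3 -c "
from h import *
todo([.54,.107,.15],24.5)"
```

```text
t 2.3 p [0.5442 0.1258 0.2192] d cm [-1.12  1.56  6.92] rot deg [-0.16  0.24 -0.37] yaw 24.1 F [-0.1  0.3  0.2] w 0.0426
```

play_rows(
  motion=[
    {"dx": -1.1, "dy": 1.5, "dz": 0, "wx": 0, "wy": 0.2, "wz": -0.4},
    {"dx": 0, "dy": 0, "dz": 2.3, "wx": 0, "wy": 0, "wz": 0},
    {"dx": 0, "dy": 0, "dz": 2.3, "wx": 0, "wy": 0, "wz": 0},
    {"dx": 0, "dy": 0, "dz": 2.3, "wx": 0, "wy": 0, "wz": 0},
    {"dx": 0, "dy": 0, "dz": 0, "wx": 0, "wy": 0, "wz": 0},
  ],
)

```text
time: 2.8
eef_pos: [0.5395, 0.1087, 0.1475]
tool_rot: [0.977, 0.215, -0.001, -0.001]
contact_force: [-0.2, 0.1, -0.3]
width: 0.0429
```

```bash
python3 -c "
from h import *
todo([.54,.107,.083],24.5)
for n,(x,y,w,h) in {'top':(180,160,100,80),'scene':(220,90,120,110)}.items():
    p,d=eyes.read_camera(n); cv2.imwrite(f'pics/{n}1.png',cv2.resize(p[y:y+h,x:x+w],None,fx=5,fy=5,interpolation=cv2.INTER_CUBIC))"
```

```text
t 2.8 p [0.5395 0.1087 0.1475] d cm [-0.02  0.19  6.45] rot deg [-0.17  0.07  0.35] yaw 24.9 F [-0.2  0.1 -0.3] w 0.0429
```

View pics/scene1.png

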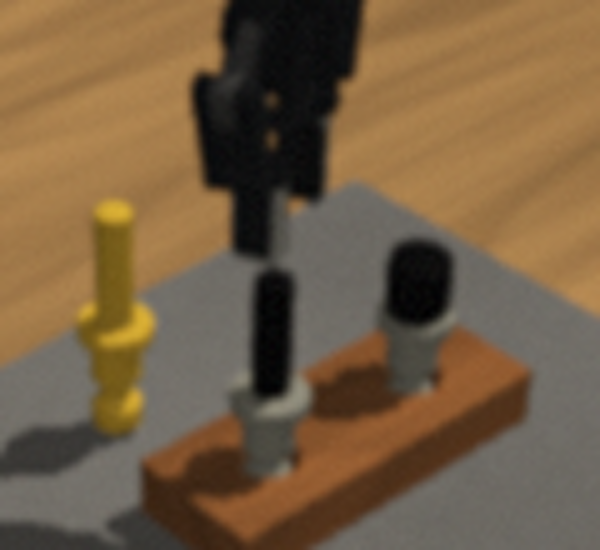

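The fingers at about (268,250) in the crop are centred over the long black rod at (272,330), and the yellow part and stub are clear on either side. I'm descending now.

play_rows(
  motion=[
    {"dx": 0, "dy": 0.2, "dz": 1.6, "wx": 0, "wy": 0, "wz": 0},
    {"dx": 0, "dy": 0, "dz": 1.6, "wx": 0, "wy": 0, "wz": 0},
    {"dx": 0, "dy": 0, "dz": 1.6, "wx": 0, "wy": 0, "wz": 0},
    {"dx": 0, "dy": 0, "dz": 1.4, "wx": 0, "wy": 0, "wz": 0},
    {"dx": 0, "dy": 0, "dz": 0, "wx": 0, "wy": 0, "wz": 0},
  ],
)

```text
time: 3.4
eef_pos: [0.549, 0.1082, 0.0937]
tool_rot: [0.977, 0.214, 0.009, -0.002]
contact_force: [-0.7, 0.4, -0.5]
width: 0.0429
```

```bash
python3 -c "
from h import *
todo([.54,.107,.083],24.5)
for n,(x,y,w,h) in {'top':(180,160,100,80),'scene':(220,90,120,110)}.items():
    p,d=eyes.read_camera(n); cv2.imwrite(f'pics/{n}2.png',cv2.resize(p[y:y+h,x:x+w],None,fx=5,fy=5,interpolation=cv2.INTER_CUBIC))"
```

```text
t 3.4 p [0.549  0.1082 0.0937] d cm [-0.88 -0.26  1.06] rot deg [ 0.03 -1.04  0.25] yaw 24.7 F [-0.7  0.4 -0.5] w 0.0429
```

View pics/scene2.png

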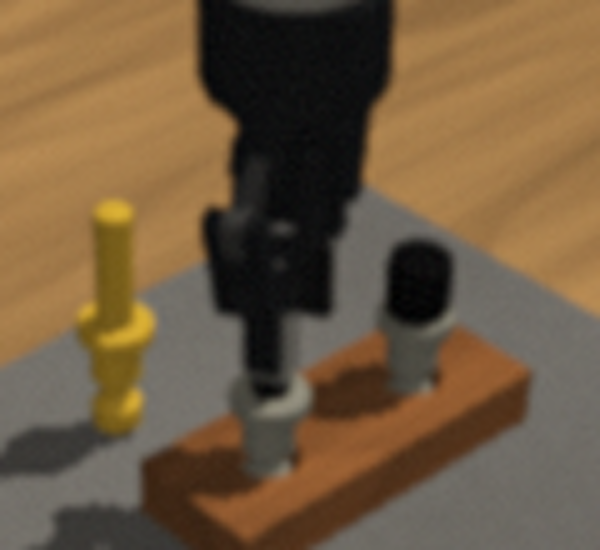

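```bash
python3 -c "
from h import *
s=read_state(); print(s['joint_pos'].round(3), s['qvel'].round(3), s['eef_pos'])"
```

```text
[-0.213  0.799 -0.106  1.895  0.175  0.435 -1.584] [ 0.    -0.008 -0.001 -0.    -0.001 -0.002  0.   ] [0.54996928 0.10848092 0.09503487]
```

play_rows(
  motion=[
    {"dx": -0.9, "dy": -0.2, "dz": 0, "wx": 0, "wy": -1.0, "wz": 0},
    {"dx": 0, "dy": 0, "dz": 0.5, "wx": 0, "wy": 0, "wz": 0},
    {"dx": 0, "dy": 0, "dz": 0, "wx": 0, "wy": 0, "wz": 0},
  ],
)

```text
time: 3.8
eef_pos: [0.5419, 0.1067, 0.0926]
tool_rot: [0.977, 0.214, 0.003, 0.0]
contact_force: [-0.3, -0.8, 0.0]
width: 0.0428
```

```bash
python3 -c "
from h import *
todo([.54,.107,.083],24.5)
s=read_state(); print(s['joint_pos'].round(3))"
```

```text
t 3.8 p [0.5419 0.1067 0.0926] d cm [-0.17 -0.11  0.95] rot deg [ 0.1  -0.39  0.22] yaw 24.7 F [-0.3 -0.8  0. ] w 0.0428
[-0.218  0.8   -0.102  1.908  0.176  0.436 -1.587]
```

play_rows(
  motion=[
    {"dx": -0.2, "dy": -0.1, "dz": 0.6, "wx": 0, "wy": -0.4, "wz": 0},
    {"dx": 0, "dy": 0, "dz": 0.3, "wx": 0, "wy": 0, "wz": 0},
    {"dx": 0, "dy": 0, "dz": 0, "wx": 0, "wy": 0, "wz": 0},
  ],
)

```text
time: 4.1
eef_pos: [0.5398, 0.1069, 0.0832]
tool_rot: [0.977, 0.214, 0.0, 0.001]
contact_force: [-0.6, 0.8, -0.4]
width: 0.0429
```

```bash
python3 -c "
from h import *
todo([.54,.107,.083],24.5)
s=read_state(); print(s['joint_pos'].round(3))"
```

```text
t 4.1 p [0.5398 0.1069 0.0832] d cm [0.02 0.   0.02] rot deg [0.11 0.   0.23] yaw 24.7 F [-0.6  0.8 -0.4] w 0.0429
[-0.223  0.816 -0.097  1.911  0.178  0.423 -1.591]
```

play_rows(
  motion=[
    {"dx": 0, "dy": 0, "dz": 0, "wx": 0, "wy": 0, "wz": 0},
    {"dx": 0, "dy": 0, "dz": 0, "wx": 0, "wy": 0, "wz": 0},
    {"dx": 0, "dy": 0, "dz": 0, "wx": 0, "wy": 0, "wz": 0},
    {"dx": 0, "dy": 0, "dz": 0, "wx": 0, "wy": 0, "wz": 0},
    {"dx": 0, "dy": 0, "dz": 0, "wx": 0, "wy": 0, "wz": 0},
  ],
  gripper=1,
)

```text
time: 4.6
eef_pos: [0.5398, 0.1068, 0.083]
tool_rot: [0.977, 0.214, -0.0, 0.001]
contact_force: [-0.2, 0.1, 0.1]
width: 0.0164
```

```bash
python3 -c "
from h import *
todo([.54,.107,.083],24.5)"
```

```text
t 4.6 p [0.5398 0.1068 0.083 ] d cm [ 0.03 -0.01  0.  ] rot deg [0.12 0.03 0.22] yaw 24.7 F [-0.2  0.1  0.1] w 0.0164
```

play_rows(
  motion=[
    {"dx": 0, "dy": 0, "dz": -0.7, "wx": 0, "wy": 0, "wz": 0},
    {"dx": 0, "dy": 0, "dz": -0.7, "wx": 0, "wy": 0, "wz": 0},
    {"dx": 0, "dy": 0, "dz": -0.7, "wx": 0, "wy": 0, "wz": 0},
    {"dx": 0, "dy": 0, "dz": -0.7, "wx": 0, "wy": 0, "wz": 0},
    {"dx": 0, "dy": 0, "dz": 0, "wx": 0, "wy": 0, "wz": 0},
  ],
)

```text
time: 5.1
eef_pos: [0.5393, 0.1067, 0.1133]
tool_rot: [0.977, 0.214, -0.0, 0.001]
contact_force: [0.1, 0.7, -2.1]
width: 0.0164
```

```bash
python3 -c "
from h import *
todo([.54,.107,.183],24.5)"
```

```text
t 5.1 p [0.5393 0.1067 0.1133] d cm [ 0.06  0.02 -6.97] rot deg [0.1  0.08 0.22] yaw 24.7 F [ 0.1  0.7 -2.1] w 0.0164
```

play_rows(
  motion=[
    {"dx": 0, "dy": 0, "dz": -1.8, "wx": 0, "wy": 0, "wz": 0},
    {"dx": 0, "dy": 0, "dz": -1.8, "wx": 0, "wy": 0, "wz": 0},
    {"dx": 0, "dy": 0, "dz": -1.8, "wx": 0, "wy": 0, "wz": 0},
    {"dx": 0, "dy": 0, "dz": -1.8, "wx": 0, "wy": 0, "wz": 0},
    {"dx": 0, "dy": 0, "dz": 0, "wx": 0, "wy": 0, "wz": 0},
  ],
)

```text
time: 5.6
eef_pos: [0.5385, 0.1066, 0.1877]
tool_rot: [0.977, 0.214, -0.001, 0.001]
contact_force: [0.4, 0.2, -2.8]
width: 0.0166
```

```bash
python3 -c "
from h import *
todo([.48,-.1924,.183],24.5)
for n,(x,y,w,h) in {'top':(180,160,100,80),'scene':(220,90,120,110)}.items():
    p,d=eyes.read_camera(n); cv2.imwrite(f'pics/{n}3f.png',p);cv2.imwrite(f'pics/{n}3.png',cv2.resize(p[y:y+h,x:x+w],None,fx=5,fy=5,interpolation=cv2.INTER_CUBIC))"
```

```text
t 5.6 p [0.5385 0.1066 0.1877] d cm [-17.81  24.72   0.56] rot deg [0.09 0.18 0.22] yaw 24.7 F [ 0.4  0.2 -2.8] w 0.0166
```

View pics/scene3.png

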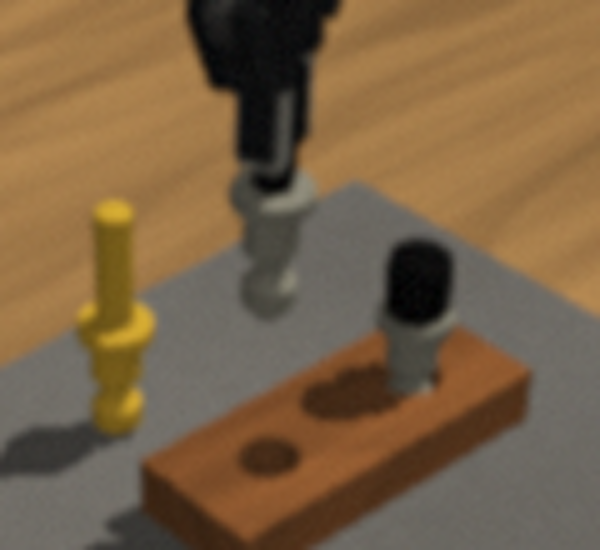

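play_rows(
  motion=[
    {"dx": -1.4, "dy": 2.0, "dz": 0, "wx": 0, "wy": 0, "wz": 0},
    {"dx": -2.2, "dy": 3.1, "dz": 0, "wx": 0, "wy": 0, "wz": 0},
    {"dx": -2.2, "dy": 3.1, "dz": 0, "wx": 0, "wy": 0, "wz": 0},
    {"dx": -2.2, "dy": 3.1, "dz": 0, "wx": 0, "wy": 0, "wz": 0},
    {"dx": -2.2, "dy": 3.1, "dz": 0, "wx": 0, "wy": 0, "wz": 0},
    {"dx": -2.2, "dy": 3.1, "dz": 0, "wx": 0, "wy": 0, "wz": 0},
    {"dx": -1.6, "dy": 2.1, "dz": 0, "wx": 0, "wy": 0, "wz": 0},
    {"dx": -1.0, "dy": 1.3, "dz": 0, "wx": 0, "wy": 0, "wz": 0},
    {"dx": 0, "dy": 0, "dz": 0, "wx": 0, "wy": 0, "wz": 0},
  ],
)

```text
time: 6.6
eef_pos: [0.4804, -0.1536, 0.1745]
tool_rot: [0.976, 0.216, -0.012, -0.003]
contact_force: [0.7, -0.1, -2.2]
width: 0.0164
```

```bash
python3 -c "
from h import *
todo([.48,-.1924,.183],24.5)"
```

```text
t 6.6 p [ 0.4804 -0.1536  0.1745] d cm [-1.69  3.49 -0.85] rot deg [-0.6   1.32  0.5 ] yaw 25.0 F [ 0.7 -0.1 -2.2] w 0.0164
```

play_rows(
  motion=[
    {"dx": -0.8, "dy": 1.7, "dz": -0.2, "wx": -0.6, "wy": 1.3, "wz": 0.5},
    {"dx": -0.8, "dy": 1.7, "dz": -0.2, "wx": 0, "wy": 0, "wz": 0},
    {"dx": 0, "dy": 0, "dz": 0, "wx": 0, "wy": 0, "wz": 0},
    {"dx": 0, "dy": 0, "dz": 0, "wx": 0, "wy": 0, "wz": 0},
  ],
)

```text
time: 7.0
eef_pos: [0.4791, -0.1872, 0.1748]
tool_rot: [0.977, 0.214, -0.002, -0.003]
contact_force: [-0.9, 0.9, -2.0]
width: 0.0164
```

```bash
python3 -c "
from h import *
todo([.48,-.1924,.15],24.5)"
```

```text
t 7.0 p [ 0.4791 -0.1872  0.1748] d cm [-0.13  0.52  2.48] rot deg [-0.41  0.13  0.21] yaw 24.7 F [-0.9  0.9 -2. ] w 0.0164
```

play_rows(
  motion=[
    {"dx": -0.1, "dy": 0.5, "dz": 0, "wx": -0.4, "wy": 0.1, "wz": 0.2},
    {"dx": 0, "dy": 0, "dz": 1.1, "wx": 0, "wy": 0, "wz": 0},
    {"dx": 0, "dy": 0, "dz": 1.0, "wx": 0, "wy": 0, "wz": 0},
    {"dx": 0, "dy": 0, "dz": 0, "wx": 0, "wy": 0, "wz": 0},
    {"dx": 0, "dy": 0, "dz": 0, "wx": 0, "wy": 0, "wz": 0},
  ],
)

```text
time: 7.5
eef_pos: [0.4807, -0.1871, 0.1505]
tool_rot: [0.976, 0.216, -0.001, -0.002]
contact_force: [-0.0, 0.3, -1.6]
width: 0.0167
```

```bash
python3 -c "
from h import *
todo([.48,-.1924,.14],24.5)
p,d=eyes.read_camera('scene'); cv2.imwrite('pics/scene4f.png',p); y,x=120,85;cv2.imwrite('pics/scene4.png',cv2.resize(p[y:y+140,x:x+120],None,fx=4.2,fy=4.2,interpolation=cv2.INTER_CUBIC))"
```

```text
t 7.5 p [ 0.4807 -0.1871  0.1505] d cm [-0.29  0.45  1.05] rot deg [-0.21  0.06  0.4 ] yaw 24.9 F [-0.   0.3 -1.6] w 0.0167
```

View pics/scene4.png

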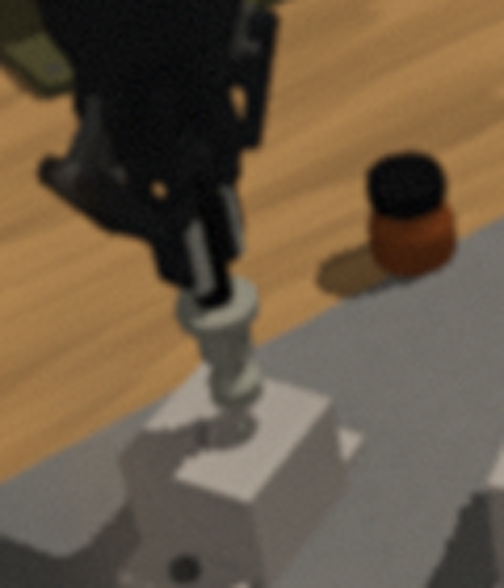

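```bash
python3 -c "
from h import *
f=.1505-.083+.005
for P in([.4807,-.1871],[.48,-.1924]):
  for h in(62,54,24,0): print(P,h,np.round(proj('scene',[*P,f+h/1000]),1))
p=cv2.imread('pics/scene4f.png'); G=cv2.cvtColor(p,cv2.COLOR_BGR2GRAY)
print('\n'.join(str(v)+''.join(f'{a:4d}' for a in G[v,122:156]) for v in range(182,228,2)))
"
```

```text
[0.4807, -0.1871] 62 [134.7 191.5]
[0.4807, -0.1871] 54 [135.5 194.8]
[0.4807, -0.1871] 24 [138.3 206.7]
[0.4807, -0.1871] 0 [140.4 215.9]
[0.48, -0.1924] 62 [131.9 192.6]
[0.48, -0.1924] 54 [132.7 195.9]
[0.48, -0.1924] 24 [135.6 207.9]
[0.48, -0.1924] 0 [137.8 217. ]
182  43  13  14  12  13  15  16  21  44  69  80  80  61  26   9   7  19  44  74 100 117 122 120 120 119 120 122 121 120 120 122 123 121 124
184  64  24  12  13  12  16  15  15  33  58  75  82  74  43  14   6  24  66 108 121 123 122 122 121 119 120 121 121 122 122 122 120 120 118
186 102  68  43  24  16  14  12  11  18  44  71  81  76  58  24   6  15  48  95 125 133 128 123 121 122 122 123 121 121 118 121 123 122 125
188 129 125 115 101  83  60  40  31  32  50  70  78  73  52  24   6   8  32  83 122 136 136 132 131 120 118 121 120 125 125 127 130 131 133
190 128 127 125 121 114  90  74  68  59  50  46  38  27  14   6   6  11  33  83 124 137 137 135 132 121 122 126 130 133 134 133 135 134 135
192 125 127 128 124 104  81  70  69  65  55  34  20  14  14  23  37  59  87 117 133 137 136 131 117 115 126 134 134 135 134 134 13
[... 1689 characters left out ...]

218 138 148 153 153 154 155 156 156 154 149 145 146 146 139 123 102  88  84  77  79  82  92 109 131 148 156 155 153 155 152 152 153 152 151
220 153 153 152 156 154 148 143 135 120 104  89  86  87  88  86  81  80  80  81  83  88  84  84  98 126 146 153 153 153 153 151 153 154 154
222 115 109 104 109 107  94  87  83  78  74  67  63  71  81  84  78  78  77  78  81  85  83  87 101 132 149 154 151 152 153 154 154 156 158
224  83  82  80  81  77  78  80  82  80  71  65  63  72  83  79  77  79  79  79  77  82  90 111 134 150 153 153 152 152 155 154 155 155 147
226  82  82  80  79  82  79  81  82  80  79  81  83  86  94  93  91  93 102 108 119 132 144 150 154 153 154 155 154 154 156 156 153 136 115
```

play_rows(
  motion=[
    {"dx": -0.3, "dy": 0.5, "dz": 0, "wx": -0.2, "wy": 0, "wz": 0.4},
    {"dx": 0, "dy": 0, "dz": 0, "wx": 0, "wy": 0, "wz": 0},
    {"dx": 0, "dy": 0, "dz": 0, "wx": 0, "wy": 0, "wz": 0},
  ],
)

```text
time: 7.85
eef_pos: [0.4804, -0.1936, 0.151]
tool_rot: [0.977, 0.212, -0.0, 0.0]
contact_force: [0.4, 0.1, -1.2]
width: 0.0165
```

```bash
python3 -c "
from h import *
todo([.48,-.1924,.14],24.5)"
```

```text
t 7.85 p [ 0.4804 -0.1936  0.151 ] d cm [ 0.02 -0.13  1.1 ] rot deg [ 0.04  0.02 -0.05] yaw 24.5 F [ 0.4  0.1 -1.2] w 0.0165
```

play_rows(
  motion=[
    {"dx": 0, "dy": -0.1, "dz": 0.4, "wx": 0, "wy": 0, "wz": 0},
    {"dx": 0, "dy": 0, "dz": 0.4, "wx": 0, "wy": 0, "wz": 0},
    {"dx": 0, "dy": 0, "dz": 0.3, "wx": 0, "wy": 0, "wz": 0},
    {"dx": 0, "dy": 0, "dz": 0, "wx": 0, "wy": 0, "wz": 0},
  ],
)

```text
time: 8.25
eef_pos: [0.48, -0.1929, 0.1393]
tool_rot: [0.977, 0.212, 0.0, 0.001]
contact_force: [-0.0, -0.5, -2.5]
width: 0.0164
```

```bash
python3 -c "
from h import *
todo([.48,-.1924,.13],24.5)"
```

```text
t 8.25 p [ 0.48   -0.1929  0.1393] d cm [ 0.02 -0.05  0.93] rot deg [ 0.07 -0.02 -0.07] yaw 24.4 F [-0.  -0.5 -2.5] w 0.0164
```

play_rows(
  motion=[
    {"dx": 0, "dy": -0.05, "dz": 0.2, "wx": 0, "wy": 0, "wz": 0},
    {"dx": 0, "dy": 0, "dz": 0.2, "wx": 0, "wy": 0, "wz": 0},
    {"dx": 0, "dy": 0, "dz": 0.2, "wx": 0, "wy": 0, "wz": 0},
    {"dx": 0, "dy": 0, "dz": 0, "wx": 0, "wy": 0, "wz": 0},
  ],
)

```text
time: 8.65
eef_pos: [0.4798, -0.1931, 0.1331]
tool_rot: [0.977, 0.211, 0.0, 0.001]
contact_force: [0.3, -0.2, -1.6]
width: 0.0167
```

```bash
python3 -c "
from h import *
todo([.48,-.1924,.13],24.5)"
```

```text
t 8.65 p [ 0.4798 -0.1931  0.1331] d cm [ 0.05 -0.06  0.31] rot deg [ 0.13  0.02 -0.1 ] yaw 24.4 F [ 0.3 -0.2 -1.6] w 0.0167
```

play_rows(
  motion=[
    {"dx": 0, "dy": -0.05, "dz": 0.15, "wx": 0, "wy": 0, "wz": 0},
    {"dx": 0, "dy": 0, "dz": 0.15, "wx": 0, "wy": 0, "wz": 0},
    {"dx": 0, "dy": 0, "dz": 0.15, "wx": 0, "wy": 0, "wz": 0},
    {"dx": 0, "dy": 0, "dz": 0, "wx": 0, "wy": 0, "wz": 0},
  ],
)

```text
time: 9.05
eef_pos: [0.4791, -0.1938, 0.1284]
tool_rot: [0.978, 0.211, -0.0, 0.002]
contact_force: [-0.5, -1.0, -1.4]
width: 0.0168
```

```bash
python3 -c "
from h import *
todo([.48,-.1924,.13],24.5)"
```

```text
t 9.05 p [ 0.4791 -0.1938  0.1284] d cm [ 0.14 -0.09 -0.16] rot deg [ 0.19  0.07 -0.17] yaw 24.3 F [-0.5 -1.  -1.4] w 0.0168
```

play_rows(
  motion=[
    {"dx": 0.1, "dy": -0.1, "dz": 0.15, "wx": 0.2, "wy": 0, "wz": 0},
    {"dx": 0, "dy": 0, "dz": 0.15, "wx": 0, "wy": 0, "wz": 0},
    {"dx": 0, "dy": 0, "dz": 0.15, "wx": 0, "wy": 0, "wz": 0},
    {"dx": 0, "dy": 0, "dz": 0, "wx": 0, "wy": 0, "wz": 0},
  ],
)

```text
time: 9.45
eef_pos: [0.48, -0.1947, 0.1248]
tool_rot: [0.978, 0.21, -0.0, 0.002]
contact_force: [-1.5, -1.9, -3.2]
width: 0.0161
```

```bash
python3 -c "
from h import *
todo([.48,-.1924,.12],24.5)"
```

```text
t 9.45 p [ 0.48   -0.1947  0.1248] d cm [ 0.1  -0.21  0.48] rot deg [ 0.18  0.07 -0.28] yaw 24.2 F [-1.5 -1.9 -3.2] w 0.0161
```

play_rows(
  motion=[
    {"dx": 0, "dy": 0, "dz": 0.15, "wx": 0.2, "wy": 0, "wz": -0.2},
    {"dx": 0, "dy": 0, "dz": 0.15, "wx": 0, "wy": 0, "wz": 0},
    {"dx": 0, "dy": 0, "dz": 0.15, "wx": 0, "wy": 0, "wz": 0},
    {"dx": 0, "dy": 0, "dz": 0, "wx": 0, "wy": 0, "wz": 0},
  ],
)

```text
time: 9.85
eef_pos: [0.48, -0.1951, 0.1217]
tool_rot: [0.977, 0.211, -0.0, 0.0]
contact_force: [-0.3, -1.6, -2.1]
width: 0.0164
```

```bash
python3 -c "
from h import *
todo([.48,-.1924,.12],24.5)"
```

```text
t 9.85 p [ 0.48   -0.1951  0.1217] d cm [ 0.12 -0.25  0.17] rot deg [ 0.02  0.06 -0.09] yaw 24.4 F [-0.3 -1.6 -2.1] w 0.0164
```

play_rows(
  motion=[
    {"dx": 0, "dy": 0, "dz": 0.15, "wx": 0, "wy": 0, "wz": 0},
    {"dx": 0, "dy": 0, "dz": 0.15, "wx": 0, "wy": 0, "wz": 0},
    {"dx": 0, "dy": 0, "dz": 0.15, "wx": 0, "wy": 0, "wz": 0},
    {"dx": 0, "dy": 0, "dz": 0, "wx": 0, "wy": 0, "wz": 0},
  ],
)

```text
time: 10.25
eef_pos: [0.4798, -0.1953, 0.1179]
tool_rot: [0.977, 0.211, -0.0, 0.0]
contact_force: [-0.4, -2.3, -3.3]
width: 0.0169
```

```bash
python3 -c "
from h import *
todo([.48,-.195,.12],24.5)"
```

```text
t 10.25 p [ 0.4798 -0.1953  0.1179] d cm [ 0.02 -0.02 -0.21] rot deg [ 0.04  0.06 -0.1 ] yaw 24.4 F [-0.4 -2.3 -3.3] w 0.0169
```

play_rows(
  motion=[
    {"dx": 0, "dy": 0, "dz": 0.15, "wx": 0, "wy": 0, "wz": 0},
    {"dx": 0, "dy": 0, "dz": 0.15, "wx": 0, "wy": 0, "wz": 0},
    {"dx": 0, "dy": 0, "dz": 0.15, "wx": 0, "wy": 0, "wz": 0},
  ],
)

```text
time: 10.55
eef_pos: [0.48, -0.1953, 0.1138]
tool_rot: [0.977, 0.211, -0.0, 0.001]
contact_force: [-2.1, -1.9, 4.4]
width: 0.0169
```

```bash
python3 -c "
from h import *
todo([.48,-.195,.12],24.5)"
```

```text
t 10.55 p [ 0.48   -0.1953  0.1138] d cm [ 0.01 -0.02 -0.62] rot deg [ 0.05  0.05 -0.11] yaw 24.4 F [-2.1 -1.9  4.4] w 0.0169
```

play_rows(
  motion=[
    {"dx": 0, "dy": 0, "dz": 0.15, "wx": 0, "wy": 0, "wz": 0},
    {"dx": 0, "dy": 0, "dz": 0.15, "wx": 0, "wy": 0, "wz": 0},
  ],
)

```text
time: 10.75
eef_pos: [0.48, -0.1953, 0.1112]
tool_rot: [0.977, 0.211, -0.0, 0.001]
contact_force: [-2.4, -1.4, 5.4]
width: 0.0169
```

```bash
python3 -c "
from h import *
todo([.48,-.195,.12],24.5)"
```

```text
t 10.75 p [ 0.48   -0.1953  0.1112] d cm [ 0.01 -0.02 -0.88] rot deg [ 0.06  0.04 -0.12] yaw 24.4 F [-2.4 -1.4  5.4] w 0.0169
```

play_rows(
  motion=[
    {"dx": 0, "dy": 0, "dz": 0.15, "wx": 0, "wy": 0, "wz": 0},
    {"dx": 0, "dy": 0, "dz": 0.15, "wx": 0, "wy": 0, "wz": 0},
    {"dx": 0, "dy": 0, "dz": 0.15, "wx": 0, "wy": 0, "wz": 0},
  ],
)

```text
time: 11.05
eef_pos: [0.4799, -0.1952, 0.1064]
tool_rot: [0.977, 0.211, -0.0, 0.001]
contact_force: [-0.8, -2.7, -0.5]
width: 0.0167
```

```bash
python3 -c "
from h import *
todo([.48,-.195,.12],24.5)"
```

```text
t 11.05 p [ 0.4799 -0.1952  0.1064] d cm [ 0.02 -0.01 -1.36] rot deg [ 0.06  0.05 -0.13] yaw 24.4 F [-0.8 -2.7 -0.5] w 0.0167
```

play_rows(
  motion=[
    {"dx": 0, "dy": 0, "dz": 0.15, "wx": 0, "wy": 0, "wz": 0},
    {"dx": 0, "dy": 0, "dz": 0.15, "wx": 0, "wy": 0, "wz": 0},
    {"dx": 0, "dy": 0, "dz": 0.15, "wx": 0, "wy": 0, "wz": 0},
  ],
)

```text
time: 11.35
eef_pos: [0.4799, -0.1944, 0.1011]
tool_rot: [0.977, 0.211, -0.0, -0.0]
contact_force: [-4.4, 0.7, 24.4]
width: 0.0164
```

```bash
python3 -c "
from h import *
todo([.48,-.195,.12],24.5)"
```

```text
t 11.35 p [ 0.4799 -0.1944  0.1011] d cm [-0.02  0.06 -1.89] rot deg [-0.02  0.05 -0.09] yaw 24.4 F [-4.4  0.7 24.4] w 0.0164
```

play_rows(
  motion=[
    {"dx": 0, "dy": 0, "dz": 0, "wx": 0, "wy": 0, "wz": 0},
  ],
)

```text
time: 11.45
eef_pos: [0.4798, -0.1944, 0.1013]
tool_rot: [0.977, 0.211, -0.001, -0.0]
contact_force: [-1.5, -2.1, 1.4]
width: 0.0166
```

```bash
python3 -c "
from h import *
todo([.48,-.195,.12],24.5)
print(read_state()['moment'])
p,d=eyes.read_camera('scene'); cv2.imwrite('pics/scene5f.png',p); y,x=120,85;cv2.imwrite('pics/scene5.png',cv2.resize(p[y:y+140,x:x+120],None,fx=4.2,fy=4.2,interpolation=cv2.INTER_CUBIC))
f=.101-.083+.005
for P in([.48,-.1944],):
  for h in(62,54,36): print(P,h,np.round(proj('scene',[*P,f+h/1000]),1))
  print(np.round(proj('scene',[*P,.06]),1))
todo([.48,-.195,.12],24.5)
"
```

```text
t 11.45 p [ 0.4798 -0.1944  0.1013] d cm [-0.01  0.07 -1.87] rot deg [-0.02  0.07 -0.09] yaw 24.4 F [-1.5 -2.1  1.4] w 0.0166
[-0.57814992  0.41260637 -0.00166919]
[0.48, -0.1944] 62 [135.7 212.8]
[0.48, -0.1944] 54 [136.5 215.8]
[0.48, -0.1944] 36 [138.1 222.5]
[138.  222.2]
t 11.5 p [ 0.4797 -0.1944  0.1013] d cm [-0.    0.07 -1.87] rot deg [-0.02  0.06 -0.09] yaw 24.4 F [-2.3 -2.3  4.4] w 0.0161
```

View pics/scene5.png

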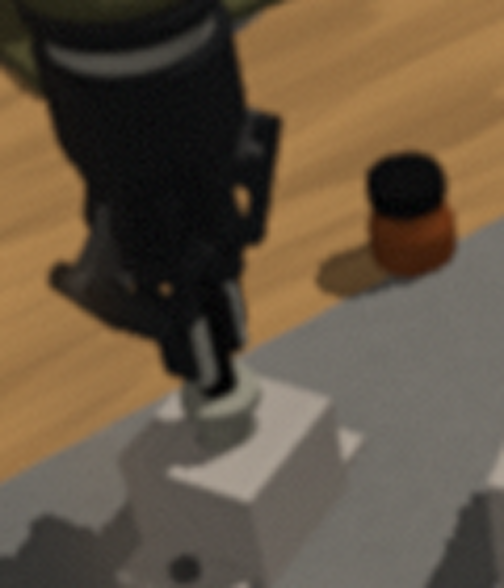

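The spike was transient: the push is back to about 5 N, and the collar still stands about 17 mm above the socket. I need to know whether this is the stop or a bind. I'll give the side load a little ease and push in small single rows.

play_rows(
  motion=[
    {"dx": -0.07, "dy": 0.03, "dz": 0.05, "wx": 0, "wy": 0, "wz": 0},
    {"dx": 0, "dy": 0, "dz": 0.07, "wx": 0, "wy": 0, "wz": 0},
  ],
)

```text
time: 11.7
eef_pos: [0.4798, -0.1944, 0.1012]
tool_rot: [0.977, 0.212, 0.0, -0.0]
contact_force: [-2.4, -1.1, 12.7]
width: 0.0166
```

```bash
python3 -c "
from h import *
todo([.48,-.195,.12],24.5)
print(read_state()['moment'])"
```

```text
t 11.7 p [ 0.4798 -0.1944  0.1012] d cm [-0.01  0.06 -1.88] rot deg [ 0.   -0.01 -0.07] yaw 24.4 F [-2.4 -1.1 12.7] w 0.0166
[-0.32793154  0.89561334 -0.03876303]
```

play_rows(
  motion=[
    {"dx": 0, "dy": 0, "dz": -0.1, "wx": 0, "wy": 0, "wz": 0},
    {"dx": 0, "dy": 0, "dz": -0.05, "wx": 0, "wy": 0, "wz": 0},
  ],
)

```text
time: 11.9
eef_pos: [0.4794, -0.1943, 0.1023]
tool_rot: [0.977, 0.212, -0.0, -0.0]
contact_force: [-0.8, -1.7, -4.5]
width: 0.0167
```

```bash
python3 -c "
from h import *
todo([.48,-.195,.12],24.5)
print(read_state()['moment'])"
```

```text
t 11.9 p [ 0.4794 -0.1943  0.1023] d cm [ 0.02  0.09 -1.77] rot deg [-0.03  0.02 -0.05] yaw 24.4 F [-0.8 -1.7 -4.5] w 0.0167
[-0.6193502   0.08932235  0.04073328]
```

play_rows(
  motion=[
    {"dx": 0, "dy": 0, "dz": -0.1, "wx": 0, "wy": 0, "wz": 0},
  ],
)

```text
time: 12.0
eef_pos: [0.4793, -0.1943, 0.1028]
tool_rot: [0.977, 0.212, -0.0, -0.0]
contact_force: [-0.7, -2.1, -7.4]
width: 0.017
```

```bash
python3 -c "
from h import *
todo([.48,-.195,.12],24.5)
print(read_state()['moment'])"
```

```text
t 12.0 p [ 0.4793 -0.1943  0.1028] d cm [ 0.03  0.09 -1.72] rot deg [-0.05  0.03 -0.06] yaw 24.4 F [-0.7 -2.1 -7.4] w 0.017
[-0.71663407 -0.01077978 -0.00170126]
```

play_rows(
  motion=[
    {"dx": 0, "dy": 0, "dz": -0.1, "wx": 0, "wy": 0, "wz": 0},
  ],
)

```text
time: 12.1
eef_pos: [0.4794, -0.1943, 0.1032]
tool_rot: [0.977, 0.212, -0.0, -0.001]
contact_force: [0.3, -2.1, -9.1]
width: 0.0166
```

```bash
python3 -c "
from h import *
todo([.48,-.195,.12],24.5)"
```

```text
t 12.1 p [ 0.4794 -0.1943  0.1032] d cm [ 0.03  0.08 -1.68] rot deg [-0.07  0.03 -0.05] yaw 24.4 F [ 0.3 -2.1 -9.1] w 0.0166
```

play_rows(
  motion=[
    {"dx": 0, "dy": 0, "dz": -0.1, "wx": 0, "wy": 0, "wz": 0},
  ],
)

```text
time: 12.2
eef_pos: [0.4795, -0.1944, 0.1036]
tool_rot: [0.977, 0.212, -0.0, -0.001]
contact_force: [0.5, -2.5, -12.6]
width: 0.0163
```

```bash
python3 -c "
from h import *
todo([.48,-.195,.12],24.5)"
```

```text
t 12.2 p [ 0.4795 -0.1944  0.1036] d cm [ 0.02  0.07 -1.64] rot deg [-0.08  0.03 -0.06] yaw 24.4 F [  0.5  -2.5 -12.6] w 0.0163
```

The resistance rises elastically as I lift, about 10 N beyond the weight after 2 mm, with a hard floor at z≈0.1012. So the ball is in its groove and the foot was on the stop. Next I press back down and bear on the stop gently.

play_rows(
  motion=[
    {"dx": 0, "dy": 0, "dz": 0.1, "wx": 0, "wy": 0, "wz": 0},
    {"dx": 0, "dy": 0, "dz": 0.08, "wx": 0, "wy": 0, "wz": 0},
    {"dx": 0, "dy": 0, "dz": 0.05, "wx": 0, "wy": 0, "wz": 0},
  ],
)

```text
time: 12.5
eef_pos: [0.4795, -0.1943, 0.1017]
tool_rot: [0.977, 0.212, -0.0, -0.001]
contact_force: [-1.3, -2.2, -1.7]
width: 0.0166
```

```bash
python3 -c "
from h import *
todo([.48,-.195,.12],24.5)"
```

```text
t 12.5 p [ 0.4795 -0.1943  0.1017] d cm [ 0.02  0.08 -1.83] rot deg [-0.09  0.04 -0.07] yaw 24.4 F [-1.3 -2.2 -1.7] w 0.0166
```

play_rows(
  motion=[
    {"dx": 0, "dy": 0, "dz": 0.07, "wx": 0, "wy": 0, "wz": 0},
    {"dx": 0, "dy": 0, "dz": 0.07, "wx": 0, "wy": 0, "wz": 0},
  ],
)

```text
time: 12.7
eef_pos: [0.4796, -0.1943, 0.1013]
tool_rot: [0.977, 0.212, -0.0, -0.0]
contact_force: [-2.6, -1.3, 9.2]
width: 0.0165
```

```bash
python3 -c "
from h import *
todo([.48,-.195,.12],24.5)"
```

```text
t 12.7 p [ 0.4796 -0.1943  0.1013] d cm [ 0.01  0.08 -1.87] rot deg [-0.04  0.02 -0.06] yaw 24.4 F [-2.6 -1.3  9.2] w 0.0165
```

play_rows(
  motion=[
    {"dx": 0, "dy": 0, "dz": 0.1, "wx": 0, "wy": 0, "wz": 0},
    {"dx": 0, "dy": 0, "dz": 0.12, "wx": 0, "wy": 0, "wz": 0},
    {"dx": 0, "dy": 0, "dz": 0.12, "wx": 0, "wy": 0, "wz": 0},
  ],
)

```text
time: 13.0
eef_pos: [0.4796, -0.1943, 0.1013]
tool_rot: [0.977, 0.212, 0.0, 0.001]
contact_force: [-2.9, -0.9, 10.9]
width: 0.0167
```

```bash
python3 -c "
from h import *
todo([.48,-.195,.12],24.5)"
```

```text
t 13.0 p [ 0.4796 -0.1943  0.1013] d cm [ 0.01  0.09 -1.87] rot deg [ 0.06 -0.02 -0.07] yaw 24.4 F [-2.9 -0.9 10.9] w 0.0167
```

play_rows(
  motion=[
    {"dx": 0, "dy": 0, "dz": 0.16, "wx": 0, "wy": 0, "wz": 0},
    {"dx": 0, "dy": 0, "dz": 0.18, "wx": 0, "wy": 0, "wz": 0},
  ],
)

```text
time: 13.2
eef_pos: [0.4797, -0.1942, 0.1012]
tool_rot: [0.977, 0.212, 0.001, 0.001]
contact_force: [-3.5, 0.4, 18.8]
width: 0.0166
```

```bash
python3 -c "
from h import *
todo([.48,-.195,.12],24.5)"
```

```text
t 13.2 p [ 0.4797 -0.1942  0.1012] d cm [-0.    0.09 -1.88] rot deg [ 0.17 -0.07 -0.07] yaw 24.4 F [-3.5  0.4 18.8] w 0.0166
```

play_rows(
  motion=[
    {"dx": 0, "dy": 0, "dz": 0.19, "wx": 0, "wy": 0, "wz": 0},
    {"dx": 0, "dy": 0, "dz": 0.19, "wx": 0, "wy": 0, "wz": 0},
  ],
)

```text
time: 13.4
eef_pos: [0.4796, -0.1941, 0.1012]
tool_rot: [0.977, 0.212, 0.001, 0.002]
contact_force: [-4.2, -0.2, 17.7]
width: 0.0164
```

```bash
python3 -c "
from h import *
todo([.48,-.195,.12],24.5)"
```

```text
t 13.4 p [ 0.4796 -0.1941  0.1012] d cm [ 0.    0.11 -1.88] rot deg [ 0.29 -0.11 -0.08] yaw 24.4 F [-4.2 -0.2 17.7] w 0.0164
```

It is bedded at about 20 N with z steady. Now I relax and let go.

play_rows(
  motion=[
    {"dx": 0, "dy": 0, "dz": 0, "wx": 0.3, "wy": 0, "wz": 0},
    {"dx": 0, "dy": 0, "dz": 0, "wx": 0, "wy": 0, "wz": 0},
  ],
)

```text
time: 13.6
eef_pos: [0.4794, -0.1943, 0.102]
tool_rot: [0.977, 0.211, 0.001, -0.0]
contact_force: [-0.4, -2.0, -3.4]
width: 0.0165
```

play_rows(
  motion=[
    {"dx": 0, "dy": 0, "dz": 0, "wx": 0, "wy": 0, "wz": 0},
    {"dx": 0, "dy": 0, "dz": 0, "wx": 0, "wy": 0, "wz": 0},
    {"dx": 0, "dy": 0, "dz": 0, "wx": 0, "wy": 0, "wz": 0},
    {"dx": 0, "dy": 0, "dz": 0, "wx": 0, "wy": 0, "wz": 0},
    {"dx": 0, "dy": 0, "dz": 0, "wx": 0, "wy": 0, "wz": 0},
  ],
  gripper=0,
)

```text
time: 14.1
eef_pos: [0.4824, -0.1916, 0.102]
tool_rot: [0.977, 0.213, 0.004, -0.001]
contact_force: [0.4, -0.7, 0.9]
width: 0.0425
```

```bash
python3 -c "
from h import *
todo([.48,-.195,.2],24.5)"
```

```text
t 14.1 p [ 0.4824 -0.1916  0.102 ] d cm [-0.28  0.2  -9.8 ] rot deg [-0.01 -0.44  0.08] yaw 24.6 F [ 0.4 -0.7  0.9] w 0.0425
```

play_rows(
  motion=[
    {"dx": -0.1, "dy": 0.1, "dz": -0.8, "wx": 0, "wy": 0, "wz": 0},
    {"dx": 0, "dy": 0, "dz": -1.2, "wx": 0, "wy": 0, "wz": 0},
    {"dx": 0, "dy": 0, "dz": -1.5, "wx": 0, "wy": 0, "wz": 0},
    {"dx": 0, "dy": 0, "dz": -2.0, "wx": 0, "wy": 0, "wz": 0},
    {"dx": 0, "dy": 0, "dz": -3.0, "wx": 0, "wy": 0, "wz": 0},
    {"dx": 0, "dy": 0, "dz": -3.5, "wx": 0, "wy": 0, "wz": 0},
    {"dx": 0, "dy": 0, "dz": 0, "wx": 0, "wy": 0, "wz": 0},
  ],
)

```text
time: 14.8
eef_pos: [0.4811, -0.1935, 0.2312]
tool_rot: [0.977, 0.213, 0.005, -0.0]
contact_force: [0.5, -0.5, 0.1]
width: 0.0427
```

play_rows(
  motion=[
    {"dx": 1.5, "dy": 3, "dz": 0, "wx": 0, "wy": 0, "wz": 0},
    {"dx": 1.5, "dy": 3, "dz": 0, "wx": 0, "wy": 0, "wz": 0},
    {"dx": 1.5, "dy": 3, "dz": 0, "wx": 0, "wy": 0, "wz": 0},
    {"dx": 1.5, "dy": 3, "dz": 0, "wx": 0, "wy": 0, "wz": 0},
    {"dx": 1.5, "dy": 3, "dz": 0, "wx": 0, "wy": 0, "wz": 0},
    {"dx": 0, "dy": 0, "dz": 0, "wx": 0, "wy": 0, "wz": 0},
  ],
)

```text
time: 15.4
eef_pos: [0.6129, -0.3015, 0.2367]
tool_rot: [0.977, 0.214, 0.005, 0.0]
contact_force: [-0.5, -0.3, -0.8]
width: 0.0427
```

```bash
python3 -c "
from h import *
todo([.48,-.195,.2],24.5)
for n in('scene','top'):
    p,d=eyes.read_camera(n); cv2.imwrite(f'pics/{n}6.png',p); np.save(f'pics/{n}6.npy',d)
    C=cloud(n,d); M=(C[...,2]>.072)&(C[...,2]<.15)&(abs(C[...,0]-.48)<.025)&(abs(C[...,1]+.193)<.025)
    if M.any(): print(n,C[M].mean(0),C[M][:,2].max(), M.sum())
p=cv2.imread('pics/scene6.png');y,x=130,85;cv2.imwrite('pics/scene6c.png',cv2.resize(p[y:y+130,x:x+130],None,fx=4.2,fy=4.2,interpolation=cv2.INTER_CUBIC))
f=.1012-.083+.005
for P in([.4797,-.1942],):
  for h in(122,62,54,36): print(P,h,np.round(proj('scene',[*P,f+h/1000]),1))
G=cv2.cvtColor(p,cv2.COLOR_BGR2GRAY)
print('\n'.join(str(v)+''.join(f'{a:4d}' for a in G[v,120:156]) for v in range(182,232,2)))
"
```

```text
t 15.4 p [ 0.6129 -0.3015  0.2367] d cm [ -7.66 -15.23   3.57] rot deg [ 0.13 -0.54  0.17] yaw 24.7 F [-0.5 -0.3 -0.8] w 0.0427
scene [ 0.48589185 -0.19478996  0.10755093] 0.14803634467861881 453
top [ 0.47926868 -0.18877345  0.10592078] 0.14839293641533172 225
[0.4797, -0.1942] 122 [129.9 188.5]
[0.4797, -0.1942] 62 [135.7 212.6]
[0.4797, -0.1942] 54 [136.5 215.6]
[0.4797, -0.1942] 36 [138.1 222.3]
182 126 127 126 126 126 126 127 128 129 129 131 133 131 131 132 133 132 131 129 127 126 126 124 123 121 119 120 120 119 121 120 119 119 122 123 124
184 125 128 129 126 129 129 132 132 131 128 126 124 125 126 128 128 125 126 123 120 120 121 122 120 121 120 117 119 119 120 119 123 122 122 121 119
186 127 127 130 128 130 131 127 113  92  75  55  50  53  61  70  93 114 121 122 123 121 120 119 118 117 119 118 121 120 119 119 119 120 118 122 121
188 128 127 129 129 129 120  96  56  24  14  10   9  10  13  18  47  85 112 120 118 116 116 119 119 119 119 118 119 121 121 122 124 126 130 130 131
190 127 127 125 124 124 112  78  36  12   7  13  13  13  12  14  28  71 105 120 119 118 120 120 121 121 1
[... 2302 characters left out ...]
  79  76  74  67  67  71  70  71  69  70  68  68  66  66  70  83 105 131 148 151 153 150 152 151 154 155 155
224 135 114  88  80  80  80  77  78  79  80  80  74  65  64  68  71  73  72  71  71  68  70  79  96 115 138 149 152 153 150 151 153 153 156 153 145
226  86  83  81  77  80  79  80  80  82  81  80  79  75  73  68  71  71  70  75  81  95 114 132 144 151 155 152 153 152 154 153 154 155 150 134 115
228  82  78  79  80  80  80  81  80  79  81  78  79  79  78  79  85  93 110 125 137 149 154 154 154 153 153 152 153 154 154 156 156 147 127 106  96
230  83  87  96 111 120 110 101  99  94  91  96  99 101 112 127 140 151 152 155 156 155 156 153 154 153 153 154 154 156 156 148 132 113  99  95  94
```

View pics/scene6.png

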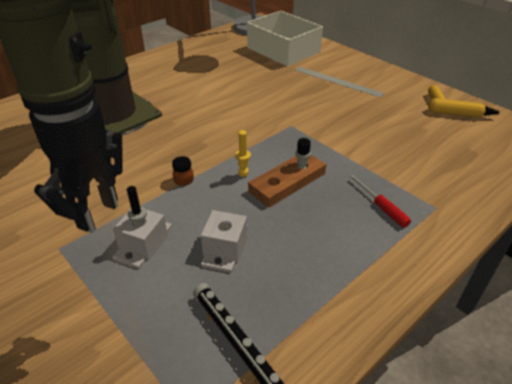

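View pics/scene6c.png

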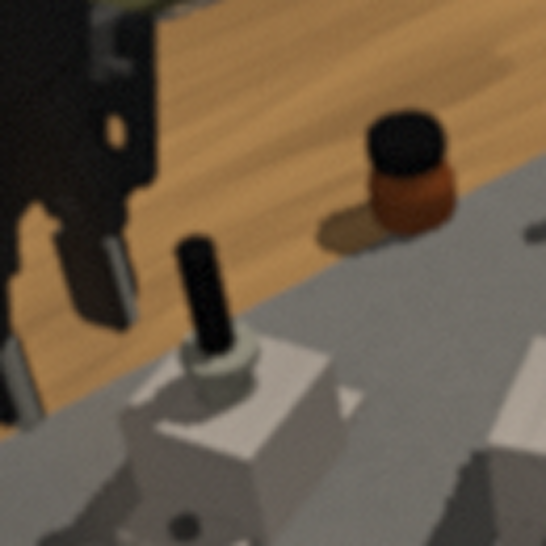

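View pics/top6.png

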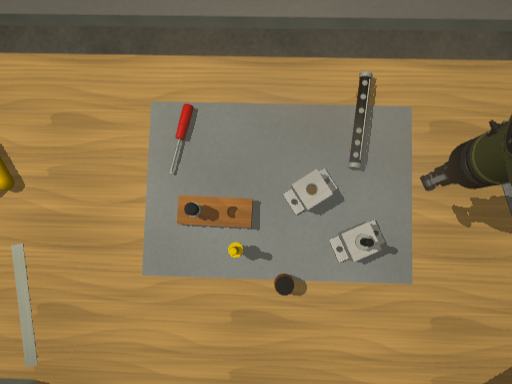

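The scene view shows the long mandrel upright in the near socket, with its rod top at (131,188); I predicted (130,188.5). In both views the stub, yellow part, jar, driver and clarinet are where they were. The gripper is clear, so I'm handing the job in.

```bash
python3 -c "
from h import *
print(order.job_done())"
```

```text
the job is handed in; nothing more can be done
None
```

The long mandrel is in the nearer bench socket, clicked in, bedded on the stop and standing on its own. I handed the job in at about 15.4 s.

**What I did:** I took the long-rod mandrel from the rack and lowered it into the socket at about (0.480, -0.194). I passed the ball, bore down on the stop, let go and backed the gripper away.

**Checks that agreed:**
- **Ball in the groove:** lifting 2 mm met a resistance that rose elastically to about 10 N beyond the weight.
- **Bedded on the stop:** two readings while pressing gave about 20 to 21 N on the stop, allowing for the part's weight, and the height did not change. This puts the foot about 37 mm below the mouth, within the 34 to 48 mm given.
- **Final pictures:** the mandrel stands at the predicted height, leaning by about 1° at most. The stub and the other things on the bench look unmoved.

**Checks that were less clean:**
- **Snap-in force:** it bottomed abruptly as it snapped in, with about 27 N at the end of that move. Force is only reported at the end of each call, so I did not see the true peak and cannot confirm it stayed under 35 N.
- **First contact with the ball:** I felt it only 13 to 17 mm before the stop, not the stated 22 mm. I put this down to taking the earlier readings with the arm at rest.
- **Stiffness of the stop:** it felt stiffer than the stated 10 N per mm.
- **Side load:** the arm moved about 4 mm sideways when the gripper opened, so there was a small side load at release.

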